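Clip a gearbox cover into its assembly fixture

TASK

Pull the parts drawer well open and take out the gearbox cover that has a tongue (leave the plain one without a tongue in the drawer). Seat it in the assembly fixture on the bench: tongue under the keeper bridge, then the other end pressed down past the sprung catch until the cover lies flat on the pocket floor and the catch has sprung back over its edge. Let go of it, and leave the other things on the bench where they are.

Things in the scene. Friction and masses are not known exactly. Their poses are not given: they have to be found in the camera images.
- cab: low grey steel cabinet, 280 deep x 320 wide x 90 high, fixed to the bench; one drawer over its whole front. Origin: centre of its underside; its front faces its own -x, front face at x = -138.
- cab_drawer0 (a joint): how far the drawer is pulled out, in m (0 shut, stop at 0.197); it slides along the cabinet's own -x. Drawer: inside floor 22 above the bench, side and front walls up to 68 above the bench (front panel to 77), inside 277 wide (y) and 235 long.
- cab_drawer0_handle (a point): middle of the drawer's bar handle: a round bar 11 thick and 120 long along the cabinet's y, its axis 52 above the bench and 35 out from the drawer front; a leg to the front at 51 each side of the middle. Moves with the drawer.
- cover: Cover to seat, cast aluminium, 0.25 kg: plate 76 (x) x 56 (y) x 14 thick; hub on top 30 (x) x 24 (y), 24 high (top at z = 38), centred at x = +6; tongue 34 wide, 6 thick, flush with the underside, 18 out beyond the plate's -x end. Origin: centre of the plate's underside, z up. Starts flat in the drawer, left or right half, tongue towards the drawer front, under the cabinet top while shut.
- blank: the plain cover, same plate and hub but no tongue; lies in the other half of the drawer. Origin: centre of the plate's underside. Not needed.
- fixture: steel assembly fixture, fixed to the bench: base plate 155 (x) x 100 (y) x 10 thick with the pocket on it. Origin: centre of the pocket on the base's underside, z up.
- seat (a point): centre of the pocket floor, 10 above the bench, axes as the fixture: the seated cover has its origin here and its axes along these (tongue to -x). Side walls: inner faces at y = +-29.5, 10 high, x = -40 to +36. Only 79 is open between the keeper's lip (-x) and the catch's nose (+x), so the 94 long cover cannot go in flat: tongue first, tilted about 20 degrees (25 at most).
- catch (a joint): how far the sprung catch is pushed back, in m, along the fixture's +x (0 at rest, stop at 0.010; spring about 4 N at rest, 0.8 N per mm more).
- catch_nose (a point): nose tip of the steel catch, 30 wide: at rest at seat x = +32, 18 above the floor; its lead-in slopes up to x = +37, 28 high; top 28 high back to x = +51; upright face below the nose at x = +39. The seated plate end lies under the nose (16 or more above the floor). About 10 to 25 N down on the cover's hub drives it past.
- hammer: hammer lying on the bench, about 300 long. Bystander.
- driver: screwdriver lying on the bench, about 200 long. Bystander.
- carton: open cardboard carton 100 x 80 x 70 high. Bystander.
- tin: round tin, 66 across, 100 high. Bystander.
- cover_tongue (a point): middle of the cover's tongue tip, at x = -56, z = +3 in the cover's frame.
- keeper (a point): keeper bridge at the pocket's -x end: this point is the middle of its lip's lower edge, at seat x = -47, 10 above the floor. The lip is 6 thick and 70 wide and reaches 10 out from an end wall (inner face at seat x = -57); the slot under it is 40 wide and 10 high.
Mind the look-alikes: they are no part of the job. Of the things that look like the fixture, the smaller one is meant.

How it is judged (in metres and radians):
On the way:
1. the drawer is pulled at least 120 mm open (value of joint cab_drawer0 above 0.12 m), for 0.1 s.
At the end, for the whole second after the job is handed in: The cover lies at rest in the fixture's pocket: its origin within 3 mm of the seat along x and y and 2.2 mm in height, lengthwise axis within 0.06 rad of the pocket's, upright within 0.035 rad of flat, tongue under the keeper, and the catch sprung back to within 3 mm of its rest (x of cover in the frame of seat between -0.003 and 0.003 m and y of cover in the frame of seat between -0.003 and 0.003 m and z of cover in the frame of seat between -0.002 and 0.0022 m and angle between the x axis of cover and the x axis of seat, either way round below 0.06 rad and angle between cover's own z axis and vertical below 0.035 rad and value of joint catch below 0.003 m and linear speed of cover below 0.01 m/s and x of cover_tongue in the frame of seat below -0.05 m); the robot touches nothing.
It fails at once if the hammer is moved more than 40 mm (distance of hammer from where it was at the start of the episode above 0.04 m).
It fails at once if the driver is moved more than 40 mm (distance of driver from where it was at the start of the episode above 0.04 m).
It fails at once if the carton is moved more than 40 mm (distance of carton from where it was at the start of the episode above 0.04 m).
It fails at once if the tin is moved more than 40 mm (distance of tin from where it was at the start of the episode above 0.04 m).
It fails at once if the plain cover is taken out of the drawer (height (world z) of blank above 0.075 m).
It also fails if it takes over 56 s, if anything falls off the work surface, if the arm or the gripper's body presses on something with over 40 N, if the wrist force passes 120 N, or if a joint passes its speed limit or range.

ROBOT

A 6-joint arm with a two-finger parallel gripper is mounted at the origin on the work surface. World frame = base frame: x ahead of the robot, y to its left, z up, the work surface at z = 0. Lengths are in mm, angles in rad, forces in N, time in s.
With the tool pointing down it reaches from about 350 to 975 mm from the base axis. Payload 7.1 kg.
Tool frame: the origin (TCP) lies at the very end of the fingers, on their centre line; the grasp point (between the pads) lies 19 mm behind it; z points along the fingers, y is the line along which they close (so a half turn about z gives the same grasp; the last joint's range is limited). The gripper opens to 88 mm and grips with 3 to 60 N. Pads are 20 mm wide; open, the fingers measure 115 mm over their backs; the gripper's body (75 mm by 178 mm) begins 61 mm behind the grasp point.
Start: joints at [1.213, 0.423, 1.63, -0, 1.089, -0.019], TCP at [207.69, 589.465, 222.675] pointing down, gripper open.
Joint ranges: [-3, 3], [-0.9, 2.11], [0.09, 2.58], [-1.31, 4.45], [0.11, 2.69], [-2.54, 2.54]. Speed limits (rad/s): [2.39, 2.39, 3.01, 3.14, 3.14, 3.14].

INTERFACE

Orientations are given as a rotation vector (axis times angle).
In Python, from workcell import ctrl, optics gives the robot as it stands.
- The arm moves only by the shell command python3 -m jog 'ROWS'. ROWS is JSON, a list of rows, each a list of 7 numbers: the shift along the tool's x, y, z in units of 40 mm (1.0 is 40 mm), then the turn, a rotation vector about the tool's x, y, z in units of 6 degrees (1.0 is 6 degrees), then the opening, from 0 (shut) to 1 (fully open). A call has 1 to 20 rows; each row shifts and turns the commanded pose from where the row before left it, along the tool's axes as they then stand; what a row does not reach is not made up. A row lasts 1/10 s, in which the tool goes at most 50 mm and 8.59 degrees, less where a joint would pass 70% of its speed; a pose out of reach is approached as far as the arm can. A call is refused whole if a number of a shift passes 1 or a number of a turn 1, either way. A call with a gripper value outside its range is refused whole. The fingers move at their own pace and stop on an object; the grip force is fixed at half the most. Time passes only in rows, so rows that do not move let the fingers close. It gives the time, the measured TCP pose, the force, the opening and the grip force at its end, in the units of the state.
- ctrl.get_obs(): the state, without advancing time (a new reading comes with each control period).
- optics.get_image(name): name is "scene" or "top" or "wrist"; returns the picture (420x560x3 uint8, red, green, blue); there is no depth.
- optics.camera_model(name): a dict with "fov_y" (degrees; the focal length in pixels is half the picture's height over the tangent of half this angle, whatever the lens; pixels are square), "cx", "cy" (the principal point, pixels), "view" (4x4, takes a point from world to camera coordinates); the wrist camera has in their place "hand_eye" (4x4, takes a point from camera to tool coordinates, whose origin is the TCP and whose axes are the flange's). Camera axes: x right, y up, looking along -z (the intrinsics and any distortion apply to the point x, -y, -z); pixel columns grow to the right and rows downward; lengths in mm; the calibration is good to about 2 mm. A picture is of the moment at which its call begins: read the wrist's pose just before it. camera_model takes no time and is no camera call.
- ctrl.close_job(): hands the job in; it is judged then, once.
Trained networks look in the newest picture that a camera, given by its name, has taken for a name from the list of things; names that differ only in an ending like _2 or _b are one class to them, and where a whole thing is asked for, a point or a joint stands for the part that bears it (a point fixed in the world has none). Each returns a list of dicts, best first, with "conf" (0 to 1); they miss things now and then, are a little off and sometimes report something else, mostly with a low value. They report only what shows in the picture. A call takes as long as a camera call. They do not tell look-alikes from the thing itself.
- optics.masks_of(target, camera): "pixels" (420x560 bool, what is visible of it) and "extent" ([centre column, centre row, width, height] in pixels, round what is visible of it).
The state is a dict: "t": time; "qpos": joint angles; "qvel": joint speeds; "joint_torque": joint torques, N m; "ee_pos": TCP position; "orientation": TCP orientation; "ft_force": force on the tool from outside, world axes, zero at the start; "moment": the same for the moment, N m; "width": finger opening in mm; "grasp_force": force on a finger pad.
Only numpy, scipy, OpenCV 4.12 (cv2) and the standard library are available. Lean on these libraries where they do the work, as an engineer would, in place of code of your own. Each camera call takes 0.05 s, during which the arm holds its last target. There are 200 camera calls.

## Working session

There is one attempt and no reset: what is moved stays moved. The work goes in short steps, Python scripts to look and compute and a shell command to move; the robot and the scene stay as the last step left them, time stands still between calls to the robot, and variables do not carry over. Pictures are saved under pics/ and viewed, at most 10 in all, crops included, and the job is handed in when it is done.

```bash
mkdir -p pics; ls; python3 - <<'E'
from workcell import ctrl, optics
import cv2
print(ctrl.get_obs())
for c in ("scene","top","wrist"):
    print(c,optics.camera_model(c))
for c in ("scene","top"):
    im=optics.get_image(c); cv2.imwrite(f"pics/{c}0.png",im[:,:,::-1])
    for n in ("cab","cab_drawer0_handle","cover","fixture","seat","catch_nose","keeper","hammer","driver","carton","tin"):
        try: print(c,n,[(round(d["conf"],2),[round(float(v)) for v in d["extent"]]) for d in optics.masks_of(n,c)])
        except Exception as e: print(n,e)
E
```

```text
pics
{'t': 0.0, 'qpos': array([ 1.21300107e+00,  4.23878019e-01,  1.63065132e+00, -3.81479489e-06,
        1.08859071e+00, -1.90272399e-02]), 'qvel': array([ 4.85150290e-04,  3.47446715e-04, -1.14754922e-04, -9.98680384e-05,
        1.05712144e-04,  5.73030456e-04]), 'joint_torque': array([-1.98927206e-03, -5.44620574e+01, -2.73663014e+01,  6.42256765e-02,
        2.27167964e-02, -1.34083111e-04]), 'ee_pos': array([207.50813366, 588.97767854, 221.89367391]), 'orientation': array([-5.29544061e-01, -3.09635356e+00,  2.35756322e-03]), 'ft_force': array([-0.2836207 , -0.37527001,  0.14045195]), 'moment': array([-0.03507968, -0.00555973, -0.02746566]), 'grasp_force': 0.0, 'width': 88.15107714417081}
scene {'fov_y': 48.758807839283634, 'cx': 280.964322159398, 'cy': 210.70676863456515, 'view': array([[ 6.78769097e-01,  7.34143600e-01, -1.74839598e-02,
        -3.60557709e+02],
       [-3.93279720e-01,  3.83516136e-01,  8.35611414e-01,
         1.55864635e+02],
       [ 6.20164152e-01, -5.60311117e-01,  5.49042691e-01,
        -1.70031614e+03],
       [ 0.00000000e+00,  0.00000000e+00,  0.00
[... 1365 characters left out ...]
[(0.77, [125, 255, 49, 46])]
scene carton [(0.75, [278, 303, 51, 54]), (0.26, [375, 149, 22, 32])]
scene tin [(0.97, [376, 154, 26, 34]), (0.61, [373, 226, 129, 102])]
top cab [(0.9, [243, 144, 125, 120])]
top cab_drawer0_handle [(0.77, [260, 180, 85, 48])]
top cover []
top fixture [(0.92, [355, 208, 34, 43]), (0.59, [215, 298, 46, 73])]
top seat [(0.75, [355, 208, 30, 46]), (0.56, [214, 296, 50, 73])]
top catch_nose [(0.57, [216, 282, 8, 6]), (0.52, [358, 194, 15, 2])]
top keeper [(0.89, [355, 208, 29, 44]), (0.71, [212, 297, 47, 68])]
top hammer [(0.28, [356, 210, 34, 42])]
top driver [(0.51, [402, 275, 29, 17])]
top carton []
top tin [(0.65, [139, 222, 28, 19]), (0.33, [358, 194, 15, 2])]
```

View pics/top0.png

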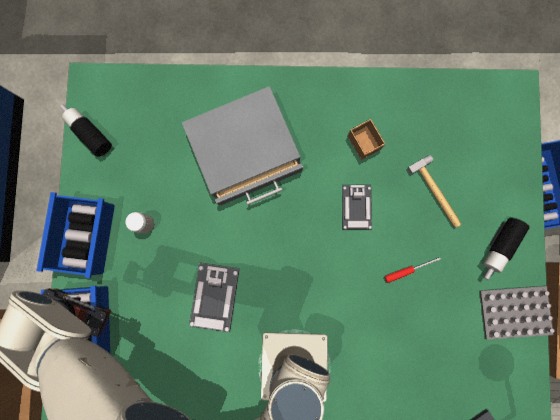

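View pics/scene0.png

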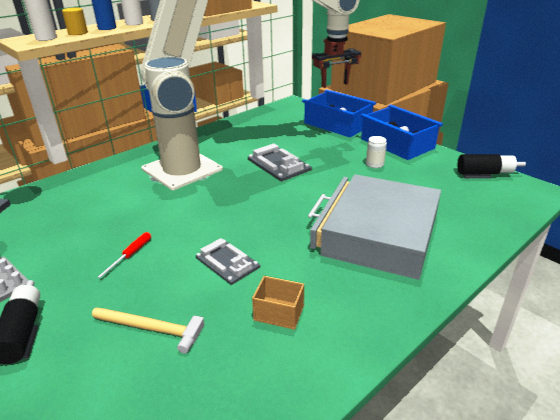

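The top picture shows two fixture-like objects: A at (215,297), about 46x73 px, and B at (357,207), about 30x46 px. At 0.297 px/mm, the specified 155x100 base should measure 46x30 px, so B is the smaller one and the one meant. The cabinet is at (243,144) with its handle at (263,193). I'll confirm B in an enlarged crop and measure.

```bash
cat > h.py <<'E'
import numpy as np, cv2
from scipy.spatial.transform import Rotation as R
from workcell import ctrl, optics
def cam(c,o=None):
    m=optics.camera_model(c); f=210/np.tan(np.radians(m["fov_y"]/2))
    if c=="wrist":
        o=o or ctrl.get_obs(); T=np.eye(4); T[:3,:3]=R.from_rotvec(o["orientation"]).as_matrix(); T[:3,3]=o["ee_pos"]
        V=np.linalg.inv(T@m["hand_eye"])
    else: V=m["view"]
    return f,m["cx"],m["cy"],V
def proj(K,P):
    f,cx,cy,V=K; P=np.atleast_2d(P)@V[:3,:3].T+V[:3,3]
    return np.c_[cx+f*P[:,0]/-P[:,2], cy+f*-P[:,1]/-P[:,2]]
def back(K,uv,z):
    f,cx,cy,V=K; uv=np.atleast_2d(uv).astype(float)
    d=np.c_[(uv[:,0]-cx)/f,-(uv[:,1]-cy)/f,-np.ones(len(uv))]@V[:3,:3]
    c=-V[:3,:3].T@V[:3,3]
    return c+d*((z-c[2])/d[:,2])[:,None]
def snap(c,name=None):
    o=ctrl.get_obs(); im=optics.get_image(c)
    if name: cv2.imwrite(f"pics/{name}.png",im[:,:,::-1])
    return cam(c,o),im
E
python3 - <<'E'
from h import *
im=cv2.imread("pics/top0.png"); K=cam("top")
a=cv2.resize(im[180:236,325:390],None,fx=10,fy=10,interpolation=cv2.INTER_CUBIC)[:,:]
s=cv2.imread("pics/scene0.png")
cv2.imwrite("pics/crop1.png",a)
def rect(t,c,near,z):
    optics.get_image(c)
    ds=optics.masks_of(t,c)
    d=min(ds,key=lambda d:np.hypot(d["extent"][0]-near[0],d["extent"][1]-near[1]))
    m=d["pixels"].astype(np.uint8)
    cs=max(cv2.findContours(m,0,2)[0],key=cv2.contourArea)[:,0]
    P=back(cam(c),cs,z)[:,:2]
    return cv2.minAreaRect(P.astype(np.float32))
r=rect("fixture","top",(357,207),10); print("fix",r, cv2.boxPoints(r))
r=rect("cab","top",(243,144),90); print("cab",r,cv2.boxPoints(r))
r=rect("cab_drawer0_handle","top",(260,180),52); print("handle",r)
# hand pts: cab top corners & handle
print(back(K,[(184,121),(269,88),(299,158),(218,194)],90)[:,:2].round())
print(back(K,[(248,203),(283,187)],52)[:,:2].round())
E
```

```text
fix ((544.0146484375, -204.41940307617188), (150.42971801757812, 99.84354400634766), 0.6121964454650879) [[ 468.2707  -155.30414]
 [ 469.33746 -255.14197]
 [ 619.7586  -253.53467]
 [ 618.69183 -153.69684]]
cab ((716.0748901367188, 181.15969848632812), (347.42108154296875, 322.8846130371094), 24.18853187561035) [[491.4663   257.2515  ]
 [623.76526  -37.284554]
 [940.6835   105.0679  ]
 [808.3845   399.60394 ]]
handle ((600.2137451171875, 130.17295837402344), (81.89456939697266, 316.4748840332031), 22.915924072265625)
[[810. 388.]
 [929. 105.]
 [691.  -1.]
 [565. 263.]]
[[542. 167.]
 [599.  51.]]
```

View pics/crop1.png

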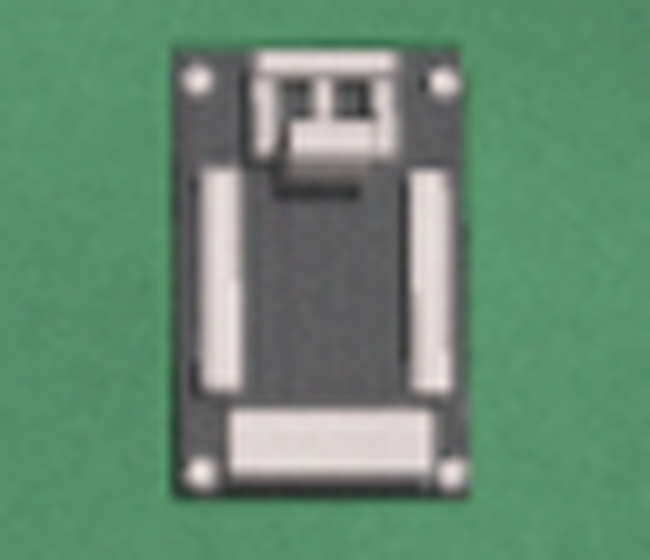

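The crop confirms B: a small base with two side walls, the 30-wide catch at the top (world +x) and the keeper bridge at the bottom (world -x). Its centre is about (544,-204) and its yaw about 0. The cabinet's yaw is about 25.5°, and the handle is near (570,109). I'll move above the handle.

```bash
cat >> h.py <<'E'
def pose():
    o=ctrl.get_obs(); return o,np.array(o["ee_pos"]),R.from_rotvec(o["orientation"])
def go(p,yaw_y,tilt=0):
    """shift/turn (row units) from here to TCP p, tool down with tool y at yaw_y deg, then tilted by tilt deg about tool y"""
    o,c,r=pose(); a=np.radians(yaw_y); y=np.array([np.cos(a),np.sin(a),0]); z=np.array([0,0,-1.]); x=np.cross(y,z)
    G=R.from_matrix(np.c_[x,y,z])*R.from_rotvec([0,np.radians(tilt),0])
    d=np.asarray(p,float)-c
    print("turn first:",np.degrees((r.inv()*G).as_rotvec()).round(2)/6,"| shift after turn:",(G.inv().apply(d)/40).round(3),"| shift now:",(r.inv().apply(d)/40).round(3))
E
python3 -m jog '[[0,0,0,0,0,0.94,1],[0,0,0,0,0,0.94,1],[0,0,0,0,0,0.94,1],[0,0,0,0,0,0.94,1],[0,0,0,0,0,0.94,1],[0,0,0,0,0,0.94,1],[0,0,0,0,0,0.94,0.34],[0,0,0,0,0,0.94,0.34]]'
python3 -m jog '[[-0.98,0.18,0,0,0,0,0.34],[-0.98,0.18,0,0,0,0,0.34],[-0.98,0.18,0,0,0,0,0.34],[-0.98,0.18,0,0,0,0,0.34],[-0.98,0.18,0,0,0,0,0.34],[-0.98,0.18,0,0,0,0,0.34],[-0.98,0.18,0,0,0,0,0.34],[-0.98,0.18,0,0,0,0,0.34],[-0.98,0.18,0,0,0,0,0.34],[-0.98,0.18,0,0,0,0,0.34],[-0.98,0.18,0,0,0,0,0.34],[-0.98,0.18,0,0,0,0,0.34],[-0.98,0.18,0,0,0,0,0.34],[-0.98,0.18,0,0,0,0,0.34],[-0.98,0.18,0,0,0,0,0.34],[0,0,0,0,0,0,0.34],[0,0,0,0,0,0,0.34]]'
python3 - <<'E'
from h import *
K,im=snap("wrist","w1")
for d in optics.masks_of("cab_drawer0_handle","wrist")[:2]:
    m=d["pixels"].astype(np.uint8); print(d["conf"],d["extent"],m.sum())
E
```

```text
t: 2.3
ee_pos: [207.7, 589.5, 222.7]
orientation: [-1.682, -2.653, -0.0]
ft_force: [-0.0, -0.4, -0.2]
width: 75.5
grasp_force: 0.0
t: 4.0
ee_pos: [558.1, 104.4, 222.5]
orientation: [-1.68, -2.654, 0.0]
ft_force: [0.5, -1.0, -0.2]
width: 30.2
grasp_force: 0.0
0.95 [332.4, 147.8, 83.4, 240.7] 10353
```

View pics/w1.png

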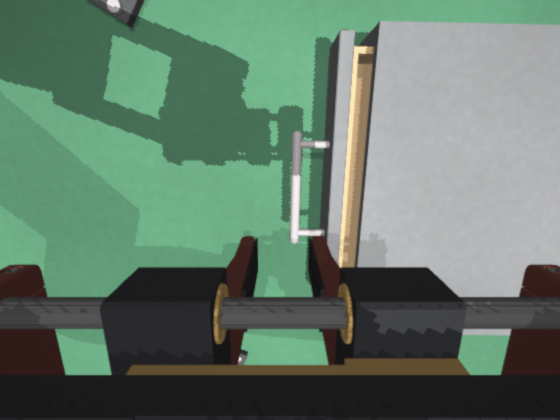

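The wrist picture shows the handle bar running from (297,132) to (294,240), ahead of the drawer front at columns 330–350. The drawer stands slightly ajar. I'll compute the bar's position.

```bash
python3 - <<'E'
from h import *
K=cam("wrist")
P=back(K,[(297.5,132),(294.5,241)],52)[:,:2]; print(P, np.linalg.norm(P[0]-P[1]))
d=P[0]-P[1]; n=np.degrees(np.arctan2(d[1],d[0])); print("bar dir",n,"-> slide axis",n-90)
E1=back(K,[(377.5,70),(357,265)],90)[:,:2]; d=E1[0]-E1[1]; print("cab top front edge dir",np.degrees(np.arctan2(d[1],d[0]))-90)
c=P.mean(0); print(c); go([*c,38],n-90); go([*c,110],n-90)
E
```

```text
[[541.90778349 175.11428289]
 [594.4604964   60.22712398]] 126.33624545977949
bar dir 114.5807285039214 -> slide axis 24.580728503921407
cab top front edge dir 23.6686457812841
[568.18413994 117.67070343]
turn first: [-0.005      -0.00333333  0.15166667] | shift after turn: [0.16  0.372 4.613] | shift now: [0.152 0.377 4.613]
turn first: [-0.005      -0.00333333  0.15166667] | shift after turn: [0.16  0.372 2.813] | shift now: [0.153 0.376 2.813]
```

```bash
python3 -m jog '[[0.15,0.37,0,0,0,0.18,0.34],[0,0,0.9,0,0,0,0.34],[0,0,0.9,0,0,0,0.34],[0,0,0.9,0,0,0,0.34],[0,0,0.8,0,0,0,0.34],[0,0,0.6,0,0,0,0.34],[0,0,0.5,0,0,0,0.34],[0,0,0,0,0,0,0.34],[0,0,0,0,0,0,0],[0,0,0,0,0,0,0],[0,0,0,0,0,0,0],[0,0,0,0,0,0,0]]'
python3 -m jog '[[0,-0.1,0,0,0,0,0],[0,-0.2,0,0,0,0,0],[0,-0.3,0,0,0,0,0],[0,-0.3,0,0,0,0,0],[0,-0.3,0,0,0,0,0],[0,-0.3,0,0,0,0,0]]'
```

```text
t: 5.3
ee_pos: [569.4, 117.3, 40.0]
orientation: [1.702, 2.64, 0.002]
ft_force: [-1.9, 2.0, 5.5]
width: 10.4
grasp_force: 30.0
t: 5.9
ee_pos: [514.9, 92.6, 40.0]
orientation: [1.702, 2.639, 0.004]
ft_force: [-0.1, 6.6, 9.4]
width: 10.3
grasp_force: 30.0
```

Gripped on the 11 mm bar, and the drawer is coming out with little force. I'll continue.

```bash
python3 -m jog '[[0,-0.3,0,0,0,0,0],[0,-0.3,0,0,0,0,0],[0,-0.3,0,0,0,0,0],[0,-0.3,0,0,0,0,0],[0,-0.3,0,0,0,0,0],[0,-0.3,0,0,0,0,0],[0,-0.3,0,0,0,0,0],[0,-0.2,0,0,0,0,0],[0,-0.1,0,0,0,0,0],[0,0,0,0,0,0,0]]'
python3 -m jog '[[0,-0.1,0,0,0,0,0],[0,-0.1,0,0,0,0,0],[0,-0.1,0,0,0,0,0],[0,-0.1,0,0,0,0,0],[0,0,0,0,0,0,0]]'
```

```text
t: 6.9
ee_pos: [426.4, 52.7, 39.9]
orientation: [1.703, 2.64, 0.002]
ft_force: [-4.0, 7.4, 15.9]
width: 10.6
grasp_force: 30.0
t: 7.4
ee_pos: [411.9, 46.2, 39.8]
orientation: [1.703, 2.64, 0.002]
ft_force: [-4.2, 8.4, 17.9]
width: 10.2
grasp_force: 30.0
```

```bash
python3 -m jog '[[0,0,0,0,0,0,0.34],[0,0,0,0,0,0,0.34],[0,0,0,0,0,0,0.34],[0,0,-0.5,0,0,0,0.34],[0,0,-0.9,0,0,0,0.34],[0,0,-0.9,0,0,0,0.34],[0,0,-0.9,0,0,0,0.5],[0,0,-0.9,0,0,0,0.5],[0,0,-0.9,0,0,0,0.5]]'
python3 -m jog '[[0,0,0,0,0,1,0.5],[0,0,0,0,0,1,0.5],[0,0,0,0,0,1,0.5],[0,0,0,0,0,1,0.5],[0,0,0,0,0,1,0.5],[0,0,0,0,0,1,0.5],[0,0,0,0,0,1,0.5],[0,0,0,0,0,1,0.5],[0,0,0,0,0,1,0.5],[0,0,0,0,0,1,0.5],[0,0,0,0,0,1,0.5],[0,0,0,0,0,1,0.5],[0,0,0,0,0,1,0.5],[0,0,0,0,0,1,0.5],[0,0,0,0,0,1,0.5],[0.5,0,0,0,0,0,0.5],[0.5,0,0,0,0,0,0.5],[0,0,0,0,0,0,0.5],[0,0,0,0,0,0,0.5]]'
python3 - <<'E'
from h import *
K,im=snap("wrist","w2")
for d in optics.masks_of("cover","wrist")+optics.masks_of("blank","wrist")+optics.masks_of("cover_tongue","wrist"):
    m=d["pixels"].astype(np.uint8); print(d["conf"],[round(float(v)) for v in d["extent"]],m.sum())
E
```

```text
t: 8.3
ee_pos: [411.7, 45.6, 240.1]
orientation: [-1.702, -2.64, 0.0]
ft_force: [-0.1, -0.4, 0.1]
width: 43.5
grasp_force: 0.0
t: 10.2
ee_pos: [447.9, 62.1, 238.2]
orientation: [3.071, 0.664, -0.002]
ft_force: [-0.5, -0.6, 0.0]
width: 44.0
grasp_force: 0.0
0.56 [232, 102, 64, 96] 3774
0.66 [340, 94, 57, 80] 3553
0.73 [232, 102, 70, 95] 3826
0.21 [286, 114, 296, 228] 48808
```

View pics/w2.png

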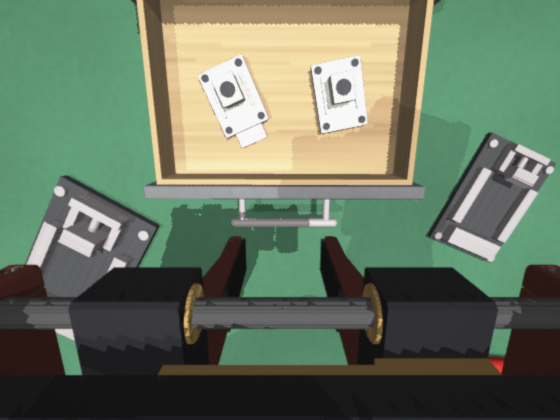

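The wrist picture shows two covers. The left one at (233,97) has the tongue at (252,135); the right one at (340,94) is plain. The left one is the target. I'll confirm it in an enlarged crop and measure its edges.

```bash
python3 - <<'E'
from h import *
im=cv2.imread("pics/w2.png"); K=cam("wrist")
cv2.imwrite("pics/crop2.png",cv2.resize(im[45:160,185:290],None,fx=5,fy=5,interpolation=cv2.INTER_CUBIC))
optics.get_image("wrist")
d=max(optics.masks_of("cover_tongue","wrist")+optics.masks_of("cover","wrist"),key=lambda d:(abs(d["extent"][0]-232)<10)*d["conf"])
cs=max(cv2.findContours(d["pixels"].astype(np.uint8),0,2)[0],key=cv2.contourArea)[:,0]
P=back(K,cs,36)[:,:2].astype(np.float32); r=cv2.minAreaRect(P); print(r)
E
```

```text
((515.2014770507812, 152.114990234375), (92.92990112304688, 56.306068420410156), 48.39579391479492)
```

View pics/crop2.png

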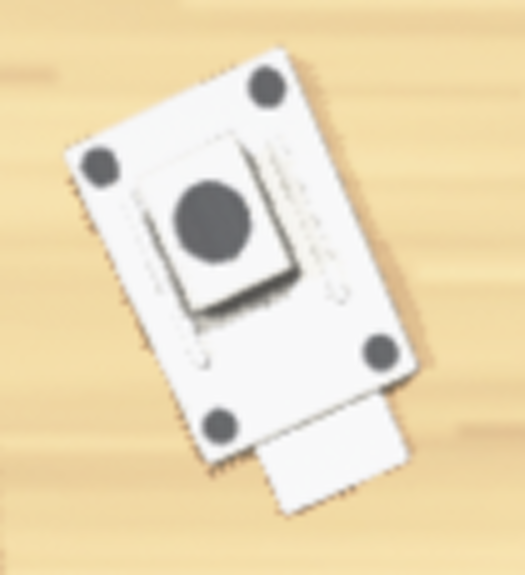

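The crop confirms the tongue. Plate corners in the crop are (65,153), (283,48), (415,370) and (210,465), and the hub-top circle is at (212,222).

```bash
python3 - <<'E'
from h import *
K=cam("wrist"); f=lambda a: np.array(a)/5.+[185,45]-0.4
C=back(K,f([(65,153),(283,48),(415,370),(210,465)]),36)[:,:2]
print(C.round(1),[np.linalg.norm(C[i]-C[i-3]).round(1) for i in range(4)])
ax=(C[0]+C[1]-C[2]-C[3]); yaw=np.degrees(np.arctan2(ax[1],ax[0])); c=C.mean(0); print("centre",c,"yaw",yaw)
u=ax/np.linalg.norm(ax); print("hub pred",c+6*u,"hub meas",back(K,f([(212,222)]),60)[:,:2])
t=back(K,f([(283,515),(410,458)]),28)[:,:2].mean(0); print("tongue dist",(t-c)@u, "lat",(t-c)@[-u[1],u[0]])
h=c+6*u; go([*h,80],yaw-90); go([*h,38.5],yaw-90)
E
```

```text
[[527.1 205.1]
 [567.6 168.1]
 [516.6 113.6]
 [476.4 149.7]] [np.float64(54.9), np.float64(74.6), np.float64(54.0), np.float64(75.1)]
centre [521.92390789 159.13362169] yaw 47.23617908223693
hub pred [525.99777505 163.53857417] hub meas [[526.24944871 164.14765005]]
tongue dist -55.15313491381019 lat -0.15898406347106686
turn first: [ 0.   -0.   -3.81] | shift after turn: [ 3.181 -0.294  3.969] | shift now: [ 2.816 -1.507  3.969]
turn first: [ 0.   -0.   -3.81] | shift after turn: [ 3.181 -0.294  5.006] | shift now: [ 2.816 -1.507  5.006]
```

```bash
python3 -m jog '[[0,0,0,0,0,-0.95,0.5],[0,0,0,0,0,-0.95,0.5],[0,0,0,0,0,-0.95,0.5],[0,0,0,0,0,-0.96,0.5],[0.8,-0.07,0,0,0,0,0.5],[0.8,-0.07,0,0,0,0,0.5],[0.8,-0.07,0,0,0,0,0.5],[0.78,-0.08,0,0,0,0,0.5],[0,0,0.8,0,0,0,0.5],[0,0,0.8,0,0,0,0.5],[0,0,0.8,0,0,0,0.5],[0,0,0.8,0,0,0,0.5],[0,0,0.8,0,0,0,0.5],[0,0,0.5,0,0,0,0.5],[0,0,0.3,0,0,0,0.5],[0,0,0.2,0,0,0,0.5],[0,0,0,0,0,0,0.5]]'
python3 - <<'E'
from h import *
go([526,163.6,37.5],-42.8)
E
```

```text
t: 12.25
ee_pos: [526.3, 163.5, 38.3]
orientation: [-2.878, -1.259, 0.001]
ft_force: [-0.9, -0.7, 0.6]
width: 43.7
grasp_force: 0.0
turn first: [-0.00333333  0.00666667  0.00833333] | shift after turn: [-0.003 -0.006  0.019] | shift now: [-0.003 -0.006  0.019]
```

```bash
python3 -m jog '[[0,0,0,0,0,0,0],[0,0,0,0,0,0,0],[0,0,0,0,0,0,0],[0,0,0,0,0,0,0],[0,0,0,0,0,0,0],[0,0,-0.2,0,0,0,0],[0,0,-0.5,0,0,0,0],[0,0,-0.8,0,0,0,0],[0,0,-0.8,0,0,0,0],[0,0,-0.8,0,0,0,0],[0,0,-0.8,0,0,0,0],[0,0,-0.4,0,0,0,0],[0,0,0,0,0,0,0]]'
python3 - <<'E'
from h import *
go([440,-204,210],-90)
E
```

```text
t: 13.55
ee_pos: [527.7, 164.0, 213.4]
orientation: [2.878, 1.259, 0.008]
ft_force: [0.2, -0.1, -3.3]
width: 23.9
grasp_force: 30.0
turn first: [ 6.66666667e-03 -4.66666667e-02  7.87500000e+00] | shift after turn: [-2.192  9.199  0.086] | shift now: [-8.244  4.635  0.063]
```

```bash
python3 -m jog '[[0,0,0,0,0,0.98,0],[0,0,0,0,0,0.98,0],[0,0,0,0,0,0.98,0],[0,0,0,0,0,0.98,0],[0,0,0,0,0,0.98,0],[0,0,0,0,0,0.98,0],[0,0,0,0,0,0.98,0],[0,0,0,0,0,0.98,0],[-0.16,0.92,0,0,0,0,0],[-0.16,0.92,0,0,0,0,0],[-0.16,0.92,0,0,0,0,0],[-0.16,0.92,0,0,0,0,0],[-0.16,0.92,0,0,0,0,0],[-0.16,0.92,0,0,0,0,0],[-0.16,0.92,0,0,0,0,0],[-0.16,0.92,0,0,0,0,0],[-0.16,0.92,0,0,0,0,0],[-0.16,0.92,0,0,0,0,0],[0,0,0,0,0,0,0],[0,0,0,0,0,0,0]]'
python3 - <<'E'
from h import *
K,im=snap("wrist")
im=im[:,:,::-1].copy()
cv2.imwrite("pics/w3.png",im)
for d in optics.masks_of("fixture","wrist"):
    print(d["conf"],d["extent"])
c=im[:300,130:430]
cv2.imwrite("pics/w3c.png",cv2.resize(c,None,fx=2,fy=2,interpolation=cv2.INTER_CUBIC))
print(ctrl.get_obs()["ee_pos"])
E
```

```text
t: 15.55
ee_pos: [462.6, -204.8, 209.4]
orientation: [-3.14, -0.002, 0.003]
ft_force: [-0.4, 0.1, -2.7]
width: 23.6
grasp_force: 30.0
0.64 [281.1, 118.1, 91.3, 139.7]
[ 463.18078242 -203.71057141  209.82933188]
```

View pics/w3c.png

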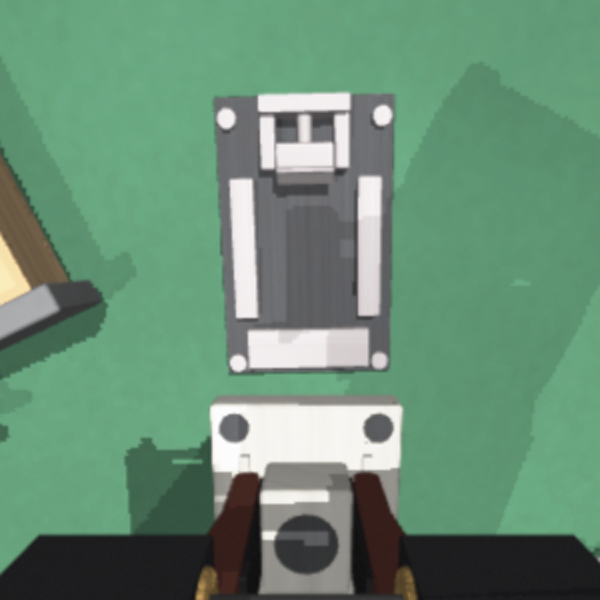

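The crop shows the fixture at rest: base corners near (214,95), (395,95), (389,373) and (231,374), catch at the top, keeper at the bottom, and the held cover's plate end at row 403. I'll fit the fixture pose and check the cover in the hand.

```bash
python3 - <<'E'
from h import *
from scipy.optimize import least_squares
K=cam("wrist"); f=lambda a: np.array(a)/2.+[130,0]-0.25
# seat-frame model points (z above bench); walls' inner top corners, lip top edge corners
M=np.array([(36,29.5,20),(-40,29.5,20),(36,-29.5,20),(-40,-29.5,20),(-47,35,26),(-47,-35,26)],float)
U=f([(252,179),(258,318),(359,177),(358,315),(248,330),(368,328)])
def P(q): c,s=np.cos(q[2]),np.sin(q[2]); return np.c_[q[0]+c*M[:,0]-s*M[:,1],q[1]+s*M[:,0]+c*M[:,1],M[:,2]]
r=least_squares(lambda q:(proj(K,P(q))-U).ravel(),[544,-204,0],loss="soft_l1"); print(r.x[:2],np.degrees(r.x[2])); print((proj(K,P(r.x))-U).round(1))
B=back(K,f([(214,95),(395,95),(389,373),(231,374)]),10)[:,:2]; print(B.round(1))
# sharpen: subpixel hole-free check of hub dot and plate end
o=ctrl.get_obs(); print(o["ee_pos"],o["orientation"])
for z in (206,208): print(z,back(K,f([(212,403),(402,403)]),z).round(1)[:,:2]-o["ee_pos"][:2])
print("hub dot",back(K,f([(306,545)]),231)[:,:2]-o["ee_pos"][:2])
E
```

```text
[ 541.37140411 -202.81416137] 1.2986789530108895
[[ 0.1 -0.1]
 [-0.1 -0.4]
 [-0.2 -0.2]
 [ 0.   0.2]
 [-0.   0.3]
 [ 0.2  0.1]]
[[ 621.  -151.4]
 [ 621.3 -251.2]
 [ 465.9 -254.2]
 [ 464.8 -156.2]]
[ 463.18078242 -203.71057141  209.82933188] [-3.14053016e+00 -6.09076095e-03  2.53069024e-03]
206 [[ 30.61921758  27.91057141]
 [ 30.91921758 -26.78942859]]
208 [[ 31.11921758  27.51057141]
 [ 31.31921758 -26.48942859]]
hub dot [[-1.33204642  0.65419178]]
```

```bash
cat >> h.py <<'E'
SEAT=np.array([541.4,-202.8,10.]); SY=1.3; COV=np.array([-7,-0.6,16.3])
def ins(th,xt,zt,yt=0):
    """tool move that puts the tongue's lower tip edge at seat (xt,yt,zt) with tilt th deg"""
    t=np.radians(th); Rf=R.from_euler("z",SY,degrees=True); Rc=Rf*R.from_euler("y",-th,degrees=True)
    org=SEAT+Rf.apply([xt,yt,zt])-Rc.apply([-56,0,0])
    Rt=Rc*R.from_euler("x",180,degrees=True)
    tcp=org-Rt.apply(COV); 
    o,c,r=pose(); d=tcp-c
    print((th,xt,zt),"tcp",tcp.round(1),"turn",(np.degrees((r.inv()*Rt).as_rotvec())/6).round(2),"shift after",(Rt.inv().apply(d)/40).round(3),"now",(r.inv().apply(d)/40).round(3))
def tip():
    """tongue tip lower edge and tilt in seat frame, as the tool stands"""
    o,c,r=pose(); Rf=R.from_euler("z",SY,degrees=True); Rc=r*R.from_euler("x",180,degrees=True)
    p=c+r.apply(COV); e=(Rf.inv()*Rc)
    print("origin",Rf.inv().apply(p-SEAT).round(2),"tip",Rf.inv().apply(p+Rc.apply([-56,0,0])-SEAT).round(2),"rot",np.degrees(e.as_rotvec()).round(2),"F",np.round(o["ft_force"],1),"t",o["t"])
E
python3 -c "
from h import *
tip(); ins(22,-40,60); ins(22,-40,2)"
```

```text
origin [-85.23   1.61 183.54] tip [-141.22    2.67  183.63] rot [ 0.06  0.09 -1.08] F [ 0.5  0.8 -2.4] t 15.65
(22, -40, 60) tcp [ 553.7 -203.1  108.7] turn [ 0.02  3.68 -0.18] shift after [1.151 0.037 3.192] now [ 2.268 -0.003  2.524]
(22, -40, 2) tcp [ 553.7 -203.1   50.7] turn [ 0.02  3.68 -0.18] shift after [0.608 0.037 4.536] now [ 2.270e+00 -2.000e-03  3.974e+00]
```

```bash
python3 -m jog '[[0,0,0,0,0.92,-0.04,0],[0,0,0,0,0.92,-0.05,0],[0,0,0,0,0.92,-0.05,0],[0,0,0,0,0.92,-0.04,0],[0.29,0.01,0.8,0,0,0,0],[0.29,0.01,0.8,0,0,0,0],[0.29,0.01,0.8,0,0,0,0],[0.29,0.01,0.79,0,0,0,0],[0,0,0,0,0,0,0],[0,0,0,0,0,0,0]]'
python3 -c "
from h import *
tip(); ins(22,-40,8);ins(22,-40,1)"
```

```text
t: 16.65
ee_pos: [554.2, -202.9, 109.0]
orientation: [-3.081, -0.038, -0.597]
ft_force: [-0.1, 0.4, -1.8]
width: 23.7
grasp_force: 30.0
origin [12.38  0.21 81.21] tip [-39.56   0.08  60.29] rot [ -0.1  -21.94   0.12] F [-0.1  0.4 -1.8] t 16.65
(22, -40, 8) tcp [ 553.7 -203.1   56.7] turn [0.01 0.01 0.02] shift after [-0.5    0.006  1.206] now [-0.499  0.003  1.207]
(22, -40, 1) tcp [ 553.7 -203.1   49.7] turn [0.01 0.01 0.02] shift after [-0.566  0.006  1.369] now [-0.564  0.003  1.369]
```

```bash
python3 -m jog '[[-0.25,0,0.6,0,0,0,0],[-0.25,0,0.6,0,0,0,0],[0,0,0,0,0,0,0],[-0.03,0,0.07,0,0,0,0],[-0.02,0,0.05,0,0,0,0],[0,0,0,0,0,0,0]]'
python3 -c "
from h import *
tip(); ins(22,-52,1)"
```

```text
t: 17.25
ee_pos: [554.8, -205.1, 54.0]
orientation: [3.083, 0.035, 0.604]
ft_force: [0.6, -0.3, -2.8]
width: 23.9
grasp_force: 30.0
origin [12.99 -2.05 26.24] tip [-38.87  -2.11   5.1 ] rot [-2.500e-01 -2.218e+01  1.000e-02] F [ 0.6 -0.3 -2.8] t 17.25
(22, -52, 1) tcp [ 541.7 -203.4   49.7] turn [ 0.04 -0.03  0.01] shift after [-0.342 -0.049 -0.023] now [-0.341 -0.05  -0.024]
```

```bash
python3 - <<'E'
from h import *
A=[]
for i in range(8):
    im=optics.get_image("wrist"); o=ctrl.get_obs(); A.append(np.r_[o["ee_pos"],np.degrees((R.from_rotvec(o["orientation"])*R.from_euler("x",180,degrees=True)).as_rotvec()),o["ft_force"]])
A=np.array(A); print(A.mean(0).round(2)); print(A.std(0).round(2))
im=im[:,:,::-1]; cv2.imwrite("pics/w4.png",cv2.resize(im[:300,130:430],None,fx=2,fy=2,interpolation=cv2.INTER_CUBIC)); tip()
E
```

```text
[ 5.5451e+02 -2.0496e+02  5.3320e+01  2.0000e-02 -2.2130e+01  1.2900e+00
 -1.5000e-01 -3.0000e-02 -2.5600e+00]
[0.16 0.09 0.36 0.01 0.03 0.   0.36 0.49 0.43]
origin [12.47 -1.8  25.09] tip [-39.42  -1.84   4.03] rot [ -0.22 -22.09   0.  ] F [ 0.1 -0.1 -3.1] t 17.65
```

View pics/w4.png

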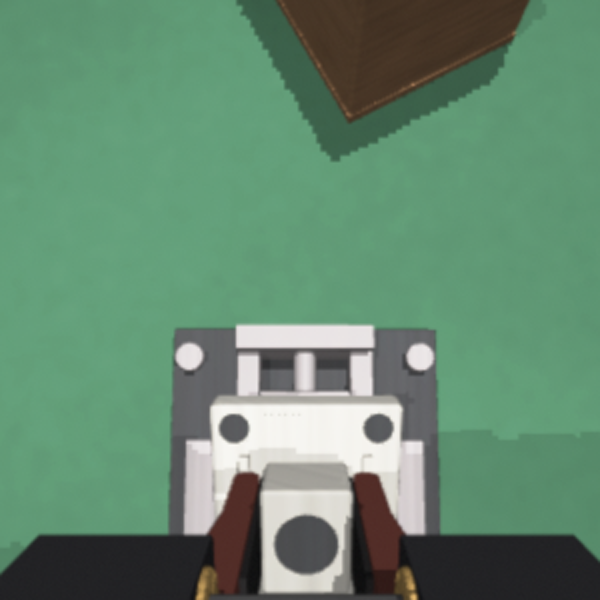

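```bash
python3 - <<'E'
from h import *
f=lambda a: np.array(a)/2.+[130,0]-0.25
o=ctrl.get_obs(); o=dict(o,ee_pos=np.array([554.51,-204.96,53.32]),orientation=(R.from_rotvec(np.radians([.02,-22.13,1.29]))*R.from_euler("x",180,degrees=True)).as_rotvec())
K=cam("wrist",o); r=R.from_rotvec(o["orientation"])
print("base far corners",back(K,f([(173,328),(437,328)]),10)[:,:2].round(1))
print("dots",back(K,f([(189,356),(420,356)]),12)[:,:2].round(1))
print("catch back plate",back(K,f([(236,326),(375,326)]),38)[:,:2].round(1))
e=[o["ee_pos"]+r.apply(COV+[38,s*28,-14]) for s in (-1,1)]; print("plate end pred",np.round(e,1)); print("its pix",proj(K,e).round(1)*2-[260,0], "vs (211,403)(402,403)")
z=e[0][2]; print("plate end seen",back(K,f([(211,403),(402,403)]),z).round(1))
h=o["ee_pos"]+r.apply(COV+[6,0,-38]); print("hub dot pix pred",proj(K,h)*2-[260,0],"vs (306,545)")
print("old fit: far base mid", np.round([541.4+80*np.cos(.0227),-202.8+80*.0227],1))
E
```

```text
base far corners [[ 619.9 -152.3]
 [ 622.2 -253. ]]
dots [[ 608.7 -159.3]
 [ 610.7 -246.1]]
catch back plate [[ 613.3 -179.7]
 [ 614.4 -226.1]]
plate end pred [[ 583.5 -175.7   62.8]
 [ 584.7 -231.7   63. ]]
its pix [[207.6 402.8]
 [403.8 402.6]] vs (211,403)(402,403)
plate end seen [[ 583.5 -176.5   62.8]
 [ 584.7 -231.    62.8]]
hub dot pix pred [[305.79220949 543.80611034]] vs (306,545)
old fit: far base mid [ 621.4 -201. ]
```

```bash
sed -i 's/541.4,-202.8,10/541.3,-204.3,10/' h.py; python3 - <<'E'
from h import *
tip(); ins(22,-42,1); ins(22,-52,1)
E
```

```text
origin [12.61 -0.3  25.09] tip [-39.28  -0.34   4.03] rot [ -0.22 -22.09   0.  ] F [ 0.1 -0.1 -3.1] t 17.65
(22, -42, 1) tcp [ 551.6 -204.7   49.7] turn [ 0.04 -0.01  0.01] shift after [-0.091 -0.006  0.047] now [-0.091 -0.006  0.047]
(22, -52, 1) tcp [ 541.6 -204.9   49.7] turn [ 0.04 -0.01  0.01] shift after [-0.323 -0.006 -0.046] now [-0.322 -0.006 -0.047]
```

```bash
python3 -m jog '[[-0.09,0,0.05,0,0,0,0],[0,0,0,0,0,0,0],[0,0,0,0,0,0,0],[0,0,0,0,0,0,0]]'; python3 -c "
from h import *
tip()"
python3 -m jog '[[-0.07,0,-0.028,0,0,0,0],[-0.07,0,-0.028,0,0,0,0],[-0.07,0,-0.028,0,0,0,0],[0,0,0,0,0,0,0],[0,0,0,0,0,0,0],[0,0,0,0,0,0,0]]'; python3 -c "
from h import *
tip()"
```

```text
t: 18.05
ee_pos: [551.8, -205.1, 49.6]
orientation: [-3.083, -0.035, -0.602]
ft_force: [0.1, -0.8, 2.0]
width: 23.9
grasp_force: 30.0
origin [10.08 -0.49 21.89] tip [-41.8   -0.54   0.83] rot [ -0.23 -22.1    0.  ] F [ 0.1 -0.8  2. ] t 18.05
t: 18.65
ee_pos: [542.5, -205.2, 49.5]
orientation: [-3.083, -0.035, -0.601]
ft_force: [-0.0, -0.8, 4.1]
width: 23.6
grasp_force: 30.0
origin [ 0.79 -0.34 21.73] tip [-51.11  -0.39   0.68] rot [-2.200e-01 -2.207e+01  1.000e-02] F [-0.  -0.8  4.1] t 18.65
```

```bash
python3 -c "
from h import *
tip(); ins(18,-54.5,0.9)"
```

```text
origin [ 0.79 -0.34 21.73] tip [-51.11  -0.39   0.68] rot [-2.200e-01 -2.207e+01  1.000e-02] F [-0.  -0.8  4.1] t 18.65
(18, -54.5, 0.9) tcp [ 541.7 -204.9   45.9] turn [ 0.04 -0.68  0.01] shift after [-0.046 -0.007  0.08 ] now [-0.052 -0.007  0.076]
```

```bash
python3 -m jog '[[-0.012,0,0.018,0,-0.17,0,0],[-0.012,0,0.02,0,-0.17,0,0],[-0.012,0,0.02,0,-0.17,0,0],[-0.012,0,0.02,0,-0.17,0,0],[0,0,0,0,0,0,0],[0,0,0,0,0,0,0]]'; python3 -c "
from h import *
tip(); ins(18,-57.5,0.9);ins(14,-56.5,0.9)"
```

```text
t: 19.25
ee_pos: [542.1, -205.1, 45.9]
orientation: [3.102, 0.035, 0.493]
ft_force: [2.3, -0.5, 3.6]
width: 24.2
grasp_force: 30.0
origin [-0.78 -0.34 18.23] tip [-54.02  -0.38   0.88] rot [-2.300e-01 -1.804e+01  1.000e-02] F [ 2.3 -0.5  3.6] t 19.25
(18, -57.5, 0.9) tcp [ 538.7 -205.    45.9] turn [ 0.04 -0.01  0.01] shift after [-0.082 -0.007 -0.026] now [-0.082 -0.007 -0.026]
(14, -56.5, 0.9) tcp [ 542.  -204.9   42. ] turn [ 0.04 -0.67  0.01] shift after [-0.027 -0.007  0.095] now [-0.034 -0.007  0.092]
```

```bash
python3 -m jog '[[-0.024,0,-0.008,0,0,0,0],[0,0,0,0,0,0,0],[-0.024,0,-0.008,0,0,0,0],[0,0,0,0,0,0,0],[0,0,0,0,0,0,0]]'; python3 -c "
from h import *
tip()"
python3 -m jog '[[-0.024,0,-0.008,0,0,0,0],[0,0,0,0,0,0,0],[0,0,0,0,0,0,0]]'; python3 -c "
from h import *
tip(); ins(14,-57,1);ins(10,-57,1)"
```

```text
t: 19.75
ee_pos: [540.6, -205.3, 46.1]
orientation: [3.102, 0.034, 0.493]
ft_force: [4.8, -0.0, -0.7]
width: 24.1
grasp_force: 30.0
origin [-2.33 -0.45 18.47] tip [-55.56  -0.46   1.1 ] rot [ -0.23 -18.07  -0.03] F [ 4.8 -0.  -0.7] t 19.75
t: 20.05
ee_pos: [540.3, -205.4, 46.4]
orientation: [3.101, 0.034, 0.495]
ft_force: [7.8, 2.5, -1.1]
width: 23.7
grasp_force: 30.0
origin [-2.6  -0.58 18.75] tip [-55.82  -0.57   1.32] rot [ -0.26 -18.13  -0.04] F [ 7.8  2.5 -1.1] t 20.05
(14, -57, 1) tcp [ 541.5 -204.9   42.1] turn [ 0.04 -0.69 -0.  ] shift after [ 0.003 -0.013  0.113] now [-0.005 -0.013  0.113]
(10, -57, 1) tcp [ 543.5 -204.8   38. ] turn [ 0.04 -1.36 -0.  ] shift after [ 0.043 -0.013  0.221] now [ 0.011 -0.014  0.225]
```

```bash
python3 -m jog '[[0.008,0,0.03,0,-0.23,0,0],[0.008,0,0.03,0,-0.23,0,0],[0.01,0,0.036,0,-0.23,0,0],[0.01,0,0.036,0,-0.23,0,0],[0.01,0,0.036,0,-0.23,0,0],[0.01,0,0.036,0,-0.23,0,0],[0,0,0,0,0,0,0]]'; python3 -c "
from h import *
tip(); ins(5,-56.2,0.8); ins(1,-56.2,0.8)"
```

```text
t: 20.75
ee_pos: [543.7, -205.3, 38.7]
orientation: [3.128, 0.036, 0.267]
ft_force: [3.6, -1.7, 3.1]
width: 23.6
grasp_force: 30.0
origin [-1.79 -0.5  11.42] tip [-56.98  -0.53   1.94] rot [-0.24 -9.75  0.  ] F [ 3.6 -1.7  3.1] t 20.75
(5, -56.2, 0.8) tcp [ 546.5 -204.8   32.5] turn [ 0.04 -0.79  0.  ] shift after [ 0.056 -0.011  0.159] now [ 0.043 -0.011  0.163]
(1, -56.2, 0.8) tcp [ 547.8 -204.8   28.2] turn [ 0.04 -1.46  0.  ] shift after [ 0.099 -0.011  0.264] now [ 0.058 -0.012  0.276]
```

```bash
python3 -m jog '[[0.012,0,0.04,0,-0.2,0,0],[0.012,0,0.04,0,-0.2,0,0],[0.012,0,0.04,0,-0.2,0,0],[0.014,0,0.04,0,-0.2,0,0],[0,0,0,0,0,0,0],[0,0,0,0,0,0,0]]'; python3 -c "
from h import *
tip(); ins(1,-56.2,0.8); ins(0,-56.2,0)"
```

```text
t: 21.35
ee_pos: [546.0, -205.2, 32.8]
orientation: [3.136, 0.035, 0.136]
ft_force: [1.7, -0.9, 6.4]
width: 23.7
grasp_force: 30.0
origin [-0.89 -0.47  5.96] tip [-56.68  -0.46   1.11] rot [-0.21 -4.97 -0.01] F [ 1.7 -0.9  6.4] t 21.35
(1, -56.2, 0.8) tcp [ 547.8 -204.8   28.2] turn [ 0.03 -0.66 -0.  ] shift after [ 0.044 -0.01   0.116] now [ 0.036 -0.011  0.119]
(0, -56.2, 0) tcp [ 548.1 -204.7   26.3] turn [ 0.03 -0.83 -0.  ] shift after [ 0.053 -0.01   0.163] now [ 0.039 -0.011  0.167]
```

```bash
python3 -m jog '[[0.012,0,0.04,0,-0.21,0,0],[0.012,0,0.04,0,-0.21,0,0],[0.012,0,0.04,0,-0.21,0,0],[0.012,0,0.04,0,-0.21,0,0],[0,0,0,0,0,0,0],[0,0,0,0,0,0,0]]'; python3 -c "
from h import *
tip()"
python3 -m jog '[[0,0,0.03,0,0,0,0],[0,0,0,0,0,0,0],[0,0,0.03,0,0,0,0],[0,0,0,0,0,0,0],[0,0,0,0,0,0,0]]'; python3 -c "
from h import *
tip()"
```

```text
t: 21.95
ee_pos: [547.8, -205.2, 27.2]
orientation: [3.138, 0.035, -0.004]
ft_force: [-3.7, -1.6, 16.7]
width: 23.9
grasp_force: 30.0
origin [-0.56 -0.55  0.88] tip [-56.56  -0.52   1.04] rot [-0.2   0.16 -0.02] F [-3.7 -1.6 16.7] t 21.95
t: 22.45
ee_pos: [548.2, -205.2, 26.7]
orientation: [3.138, 0.035, -0.003]
ft_force: [-7.8, 2.7, 34.8]
width: 23.6
grasp_force: 30.0
origin [-0.17 -0.51  0.39] tip [-56.17  -0.49   0.49] rot [-0.21  0.1  -0.03] F [-7.8  2.7 34.8] t 22.45
```

```bash
python3 -m jog '[[0,0,0,0,-0.15,0,0],[0,0,0,0,-0.15,0,0],[0,0,0,0,0,0,0]]'; python3 -m jog '[[0,0,-0.05,0,0.15,0,0],[0,0,0,0,0.15,0,0.45],[0,0,0,0,0,0,0.45],[0,0,0,0,0,0,0.45],[0,0,0,0,0,0,0.45],[0,0,-0.2,0,0,0,0.45],[0,0,-0.8,0,0,0,0.45],[-0.3,0,-0.8,0,0,0,0.45],[-0.7,0,-0.8,0,0,0,0.45],[-0.6,0,-0.5,0,0,0,0.45],[0,0,0,0,0,0,0.45],[0,0,0,0,0,0,0.45]]'
python3 - <<'E'
from h import *
K,im=snap("wrist","w5")
cv2.imwrite("pics/w5c.png",cv2.resize(im[0:250,180:390,::-1],None,fx=2.4,fy=2.4,interpolation=cv2.INTER_CUBIC)); tip()
E
```

```text
t: 22.75
ee_pos: [548.2, -205.2, 26.0]
orientation: [3.137, 0.035, -0.053]
ft_force: [-5.8, 1.1, 28.5]
width: 24.0
grasp_force: 30.0
t: 23.95
ee_pos: [485.1, -206.3, 150.6]
orientation: [3.137, 0.034, -0.0]
ft_force: [-0.7, -0.3, 0.2]
width: 39.6
grasp_force: 0.0
origin [-63.14  -0.   123.55] tip [-1.1914e+02  4.0000e-02  1.2362e+02] rot [-0.22  0.08 -0.05] F [ 0.1  0.3 -1.3] t 24.0
```

View pics/w5c.png

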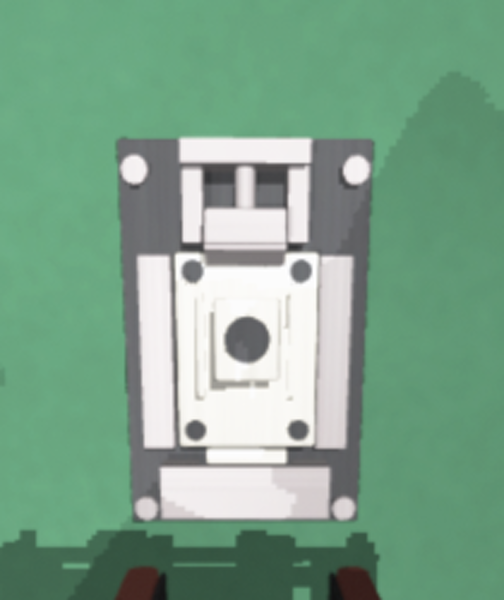

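The picture shows the cover in the pocket. The tongue (207–286, 455) runs to the keeper, and the catch nose (204–286, rows 249–265) covers the plate's +x edge (row 253). I'll check this numerically.

```bash
python3 - <<'E'
from h import *
from scipy.optimize import least_squares
A=[]
for i in range(5): optics.get_image("wrist"); o=ctrl.get_obs(); A.append(o["ee_pos"])
o=dict(o,ee_pos=np.mean(A,0)); K=cam("wrist",o); f=lambda a: np.array(a)/2.4+[180,0]-0.3
def W(q,M): return R.from_euler("z",q[2]).apply(np.array(M,float))+[q[0],q[1],10]
# fixture pose: walls' inner/outer top corners + base corners, lip
M=[(36,29.5,10),(36,-29.5,10),(-40,29.5,10),(-40,-29.5,10),(-47,35,16),(-47,-35,16)]
U=f([(171,255),(321,255),(175,448),(316,448),(159,467),(330,467)])
q=least_squares(lambda q:(proj(K,W(q,M))-U).ravel(),[541,-204,.02],loss="soft_l1"); print(q.x,(proj(K,W(q.x,M))-U).round(1).tolist()); q=q.x
g=lambda M:((proj(K,W(q,M))-[180,0]+.3)*2.4).round(0).tolist()
print("plate top seated",g([(38,28,14),(38,-28,14),(-38,28,14),(-38,-28,14)]),"meas (175,253)(319,253)(180,446)(316,446)")
print("plate +x edge 1.2/2 mm up",g([(38,28,16),(38,-28,16)]))
print("hub dot",g([(6,0,38)]),"(247,339)")
for c in (0,3,6): print("catch",c,"nose tip",g([(32+c,15,18),(32+c,-15,18)]),"lead top",g([(37+c,15,28)]),"back top",g([(51+c,15,28)]))
E
```

```text
[ 5.40409628e+02 -2.03494362e+02  1.85392321e-02] [[-0.6, -0.3], [0.3, -0.0], [-0.4, -0.1], [0.1, 0.1], [0.3, 0.1], [0.2, 0.3]]
plate top seated [[172.0, 248.0], [319.0, 249.0], [177.0, 445.0], [314.0, 445.0]] meas (175,253)(319,253)(180,446)(316,446)
plate +x edge 1.2/2 mm up [[172.0, 248.0], [320.0, 248.0]]
hub dot [[245.0, 337.0]] (247,339)
catch 0 nose tip [[206.0, 264.0], [285.0, 264.0]] lead top [[204.0, 248.0]] back top [[204.0, 206.0]]
catch 3 nose tip [[206.0, 256.0], [286.0, 256.0]] lead top [[204.0, 239.0]] back top [[204.0, 197.0]]
catch 6 nose tip [[206.0, 247.0], [286.0, 248.0]] lead top [[204.0, 230.0]] back top [[204.0, 188.0]]
```

The catch is at rest: nose tip measured at row 265 against 264 predicted, and lead-in top at 249 against 248. The cover is within about 1–2 mm of the seat, and the gripper is clear. I'll hand it in.

```bash
python3 -c "
from workcell import ctrl
print(ctrl.close_job())"
```

```text
the job is handed in; nothing more can be done
None
```

Job handed in at about 24 s (verdict not shown): the drawer was pulled roughly 173 mm, and the tongued cover sits in the smaller fixture, tongue at the keeper, catch sprung back, gripper clear.

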